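# Let the limes roll into the bowl

## Task

Without grasping anything, push the marble bowl along the worktop under the spout of the lime dispenser until it rests against the dispenser's two front legs. Then press the red paddle fully down with the fingertips so that the blue gate lifts, keep it down until both limes have rolled into the bowl, and let go so that the gate drops shut again. Do not lift or tip the bowl, do not touch the limes or the gate, and leave the mug, the pepper pot and the wooden mill where they are.

Things in the scene. Friction and masses are not known exactly. Their poses are not given: they have to be found in the camera images.
- dispenser: Fixed wooden lane on steel legs. Origin on the worktop below its drop opening; +x uphill along the lane, +y the paddle's side. Lane: x -30..140, y +-27, z 97..160 mm (spout end at -x 97..140). Two round front legs, 14 mm thick, 126 mm high, at x 36, y +-45 mm stop and centre a bowl pushed in +x from the open -x side. Base plate 8 mm high at x > 27 mm; lever post at x 45, y 80, to z 168 mm.
- bowl_home (a point): Where the bowl's centre (point bowl_center) is when the bowl rests against both front legs, under the spout: dispenser frame x -22, y 0, z 42.5 mm. Axes as the dispenser's. (A wall cabinet hangs over the rear right of the worktop, underside 500 mm up, nearest corner near world x 0.50, y -0.24 m: reach the bowl from the robot's side of it.)
- bowl_center (a point): Centre, half-way up (42.5 mm), of the loose white marble bowl: round, 131 mm over the rim, 85 mm high, foot 98 mm, 0.5 to 1 kg. It starts 10 to 15 cm from home on the dispenser's -x side, up to 4 cm sideways. Slides when pushed at 30 to 60 mm height with up to 10 N. Its rim passes 12 mm below the spout.
- paddle_top (a point): Middle of the top face of the red paddle (44 x 38 x 8 mm), the lever end to press: dispenser x 45, y about 143, z about 178 mm at rest, where it slopes up 0.22 rad outward (+y). Pressed straight down about 36 mm it meets its stop, shifting sideways (along y) a few mm on the way. Paddle (solid rocker_c4), lever and gate are one rigid piece.
- rocker (a joint): Angle of the rocking lever: 0 = paddle up, gate shut (a spring returns it there); 0.55 = paddle fully down at its stop, gate fully up. Limes pass only above about 0.45. Holding it down takes 4 to 6 N on the paddle. It turns about a level axis along the dispenser's x at dispenser y 80, z 155 mm.
- gate_mid (a point): The blue gate (solid rocker_c3), an upright plate 5 x 16 x 50 mm on the other end of the lever, across the lane at dispenser x 45, y 0; this point is its middle. It holds back the limes and must not be touched.
- lime_1: Green lime, ball of diameter 36 mm, the first in the lane, lying against the gate; origin at its centre.
- lime_2: Green lime, ball of diameter 36 mm, second in the lane, behind lime_1; origin at its centre. Both reach the bowl within about 2 s of the gate opening.
- bowl: The marble bowl; origin at the centre of its underside, z up. Yaw means nothing (round).
- mug: White mug with dots, 92 x 127 x 93 mm, a bystander on the right; origin at the centre of its underside.
- pepper: Pepper pot, diameter 44 mm, 90 mm high, a bystander on the right; origin at the centre of its underside.
- mill: Wooden pepper mill, diameter 49 mm, 130 mm high, a bystander on the left; origin at the centre of its underside.
There are look-alikes about, which are no part of the job. What is shaped like the lime_2 but grey is not meant.

How it is judged:
By the outcome, as a careful person would: the job done as asked, in the order asked, and still so for the second after the job is handed in, with the robot touching nothing.
It also fails if it takes over 51 s, if anything falls off the work surface, if the arm or the gripper's body presses on something with over 40 N, if the wrist force passes 120 N, or if a joint passes its speed limit or range.

## Robot

A 6-joint arm with a two-finger parallel gripper is mounted at the origin on a cart in front of the work surface, level with it; the furniture and walls round the work are solid. World frame = base frame: x ahead of the robot, y to its left, z up, the work surface at z = 0. Lengths are in m, angles in rad, forces in N, time in s.
With the tool pointing down it reaches from about 0.35 to 0.975 m from the base axis. Payload 17.4 kg.
Tool frame: the origin (TCP) lies on the mounting face of the last link; the fingertips stand 173 mm ahead of it and the grasp point (between the pads) lies 155 mm ahead of it; y points along the fingers, z is the direction in which the jaws open and shut, and the axes are right-handed (so a half turn about y gives the same grasp; the last joint's range is limited). The gripper opens to 85 mm and grips with 20 to 120 N. Pads are 22 mm wide; open, the fingers measure 114 mm over their backs; the gripper's body (76 mm by 85 mm) begins 54 mm behind the grasp point. The pads swing forward as they close: fully open they stand 13 mm farther back than shut.
Start: joints at [1.225, 0.116, 1.442, -0, 1.584, -0.038], TCP at [0.205, 0.643, 0.405] pointing down, gripper open.
Joint ranges: [-2.83, 2.83], [-0.83, 2.19], [0.07, 2.5], [-1.14, 4.28], [0.01, 3], [-2.97, 2.97]. Speed limits (rad/s): [1.89, 1.89, 2.22, 3.14, 3.14, 3.14].

## Interface

Orientations are given as a rotation vector (axis times angle).
In Python, from station import r, imaging, order gives the robot as it stands.
- The arm moves only by the tool move_arm, never from a script. Its argument "plan" is one flat list of numbers, 7 for each row, row after row: the opening, from 0 (shut) to 1 (fully open), then the shift along the world's x, y, z in cm, then the turn, a rotation vector about the world's x, y, z in rad. A call has 1 to 20 rows; each row shifts and turns the commanded pose from where the row before left it; what a row does not reach is not made up. A row lasts 1/12 s, in which the tool goes at most 41.7 mm and 7.16 degrees, less where a joint would pass 70% of its speed; a pose out of reach is approached as far as the arm can. A call is refused whole if a number of a shift passes 4.17 or a number of a turn 0.125, either way. A call with a gripper value outside its range is refused whole. The fingers move at their own pace and stop on an object; the grip force is fixed at half the most. Time passes only in rows, so rows that do not move let the fingers close. It gives the time, the measured TCP pose, the force and the opening at its end, in the units of the state.
- r.get_state(): the state, without advancing time (a new reading comes with each control period).
- imaging.snapshot(name): name is "side" or "top"; returns a dict with "img" (384x512x3 uint8, blue, green, red), "depth" (384x512 float32, m along the optical axis (not along the pixel's ray), 0 where there is no reading), "K" (3x3 intrinsics, pixels), "rvec" (rotation vector, rad) and "tvec" (3), from world to camera coordinates, as OpenCV has them. Camera axes: x right, y down, z forward; pixel columns grow to the right and rows downward; lengths in m; the calibration is good to about 2 mm. A picture is of the moment at which its call begins.
- order.hand_in(): hands the job in, once; it reports no verdict.
The state is a dict: "clock": time; "joints": joint angles; "dq": joint speeds; "effort": joint torques, N m; "eef_pos": TCP position; "eef_rot": TCP orientation; "force": force on the tool from outside, world axes, zero at the start; "wrist_torque": the same for the moment, N m; "opening": finger opening in m.
Only numpy, scipy, OpenCV 4.12 (cv2) and the standard library are available. Lean on these libraries where they do the work, as an engineer would, in place of code of your own. Each camera call takes 0.05 s, during which the arm holds its last target.

## Working session

There is one attempt and no reset: what is moved stays moved. The work goes in short steps, Python scripts to look and compute and a tool call to move; the robot and the scene stay as the last step left them, time stands still between calls to the robot, and variables do not carry over. Pictures are saved under pics/ and viewed, and the job is handed in when it is done.

Besides the shell and the picture viewer there is one more tool, called after "Emit:" as name(argument=value, ...) on one line, values as JSON. move_arm: Moves the arm, as the interface text tells. Its arguments: {"type":"object","properties":{"plan":{"type":"array","items":{"type":"number"}}},"required":["plan"]}

```bash
mkdir -p pics; ls; cat > h.py <<'E'
import numpy as np, cv2
from station import r, imaging, order
def snap(n,f):
    s=imaging.snapshot(n); cv2.imwrite('pics/'+f,s['img']); np.savez('pics/'+f[:-4]+'.npz',**s); return s
def world(s):
    R,_=cv2.Rodrigues(np.array(s['rvec'],float)); K=s['K']; d=s['depth']
    v,u=np.mgrid[:d.shape[0],:d.shape[1]]
    P=np.stack([(u-K[0,2])/K[0,0]*d,(v-K[1,2])/K[1,1]*d,d],-1)
    W=(P-np.array(s['tvec']).ravel())@R; W[d<=0]=np.nan; return W
def proj(s,p):
    q,_=cv2.projectPoints(np.array(p,float).reshape(-1,1,3),np.array(s['rvec'],float),np.array(s['tvec'],float),s['K'],None); return q.reshape(-1,2)
E
python3 - <<'E'
from h import *
a=snap('top','top0.png');b=snap('side','side0.png')
print(r.get_state())
for s in (a,b):
    R,_=cv2.Rodrigues(np.array(s['rvec'],float)); print(-R.T@np.array(s['tvec']).ravel(),R[2])
E
```

```text
pics
{'clock': 0.1, 'joints': array([ 1.22523768e+00,  1.16487885e-01,  1.44219681e+00, -3.28569992e-05,
        1.58398370e+00, -3.78115170e-02]), 'dq': array([-9.25785747e-04, -3.15990857e-04, -1.38421145e-03, -9.07046292e-05,
       -1.30249141e-03, -1.93896571e-03]), 'effort': array([ 2.53503567e-03, -7.33657408e+01, -6.33785534e+01,  6.71410498e-05,
        5.28248798e-03, -4.93903499e-06]), 'eef_pos': array([0.20449403, 0.64330512, 0.40400329]), 'eef_rot': array([-1.55833192,  0.24170324, -0.24143106]), 'force': array([ 0.90694429,  0.21106382, -0.23024151]), 'wrist_torque': array([-0.03388949, -0.03843255,  0.01252633]), 'opening': 0.085421814449159}
[0.08319058 0.12112257 1.4645396 ] [ 0.3447516  -0.03536892 -0.93802738]
[0.56002298 0.82401897 0.79700274] [ 0.02813005 -0.75356189 -0.65677483]
```

View pics/top0.png

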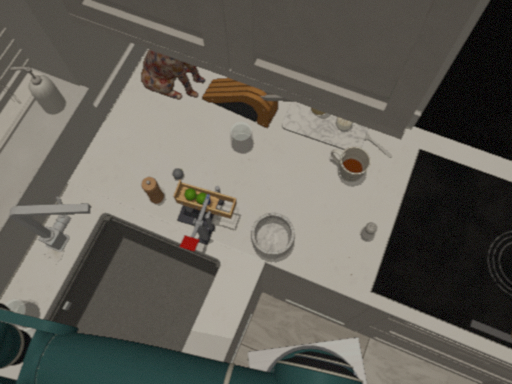

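View pics/side0.png

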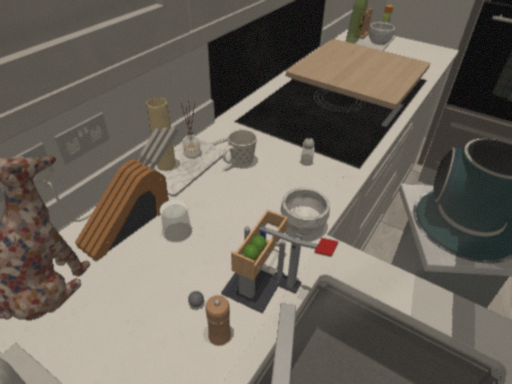

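Top view: lane runs (180,195)–(237,208), with the limes at (190,195) and (201,199), the red paddle at (190,243) and the bowl at (272,235). Bystanders are the mill (151,188), pepper (369,230) and mug (354,163). Look-alikes are the grey ball (178,173), the glass at (241,135) and, in the side view, a far grey bowl (381,33). I choose the white marble bowl, and check with a close crop and measurements.

```bash
python3 - <<'E'
from h import *
a=dict(np.load('pics/top0.npz'));b=dict(np.load('pics/side0.npz'))
c=cv2.resize(a['img'][150:270,130:320],None,fx=4,fy=4,interpolation=cv2.INTER_CUBIC);cv2.imwrite('pics/c1.png',c)
c=cv2.resize(b['img'][170:350,180:370],None,fx=3,fy=3,interpolation=cv2.INTER_CUBIC);cv2.imwrite('pics/c2.png',c)
for n,s in (('top',a),('side',b)):
    W=world(s);img=s['img'].astype(int);B,G,R=img[...,0],img[...,1],img[...,2]
    red=(R>120)&(G<60)&(B<60); 
    if n=='top': red[:,:170]=0;red[:, 215:]=0
    print(n,'red',red.sum(),np.nanmedian(W[red],0), np.nanmin(W[red],0),np.nanmax(W[red],0))
    # bowl: points in z 0.06..0.09
    for nm,(v,u) in ({'bowl':(235,272),'mill':(188,151),'pep':(230,369),'mug':(163,354),'ball':(173,178),'glass':(135,241)} if n=='top' else {'bowl':(210,305)}).items(): print(nm,W[v,u])
    m=(W[...,2]>.078)&(W[...,2]<.092)
    m2=np.zeros_like(m)
    if n=='top': m2[205:265,243:305]=1
    else: m2[180:250,278:335]=1
    p=W[m&m2]; print(len(p))
    from scipy.optimize import least_squares
    f=lambda q:np.hypot(p[:,0]-q[0],p[:,1]-q[1])-q[2]
    q=least_squares(f,[*p[:,:2].mean(0),.06],loss='soft_l1',f_scale=.003).x; print('bowl fit',q, p.min(0),p.max(0))
E
```

```text
top red 175 [0.4358567  0.27447689 0.18021157] [0.4134321  0.25050169 0.17204098] [0.458953   0.29878809 0.18859065]
bowl [0.47401845 0.04216245 0.0149963 ]
mill [0.6335516  0.38011003 0.11557893]
pep [ 0.43221876 -0.23278674  0.09155378]
mug [ 0.67022848 -0.24652744  0.02924048]
ball [0.70441353 0.30826467 0.03844959]
glass [0.78621167 0.09810941 0.08594742]
397
bowl fit [0.46075642 0.04295019 0.05844279] [ 0.39834369 -0.01969809  0.07814172] [0.52358014 0.10646378 0.09164677]
side red 235 [0.43768905 0.27880467 0.17958878] [0.41705057 0.25442746 0.17366993] [0.45843058 0.30063734 0.18503168]
bowl [0.45576578 0.00601584 0.02030727]
439
bowl fit [0.46236411 0.04751973 0.05832262] [ 0.3998533  -0.0144517   0.07805302] [0.52388252 0.1094644  0.08907127]
```

View pics/c1.png

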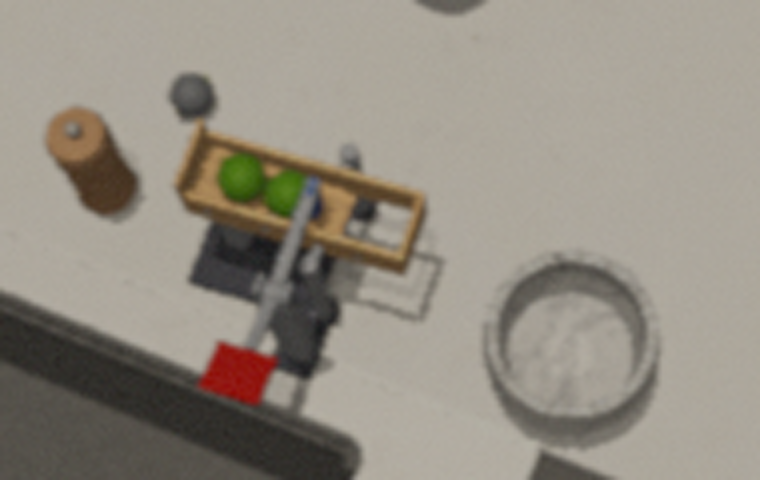

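View pics/c2.png

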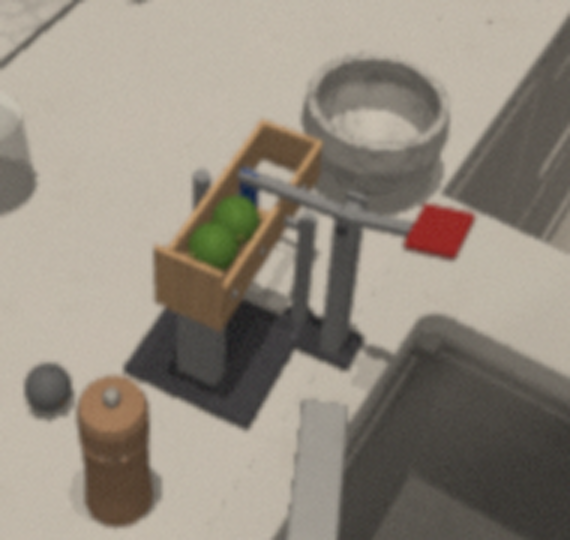

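```bash
python3 - <<'E'
from h import *
a=dict(np.load('pics/top0.npz'));b=dict(np.load('pics/side0.npz'))
for n,s in (('top',a),('side',b)):
    W=world(s);hsv=cv2.cvtColor(s['img'],cv2.COLOR_BGR2HSV)
    box=(W[...,0]>.43)&(W[...,0]<.72)&(W[...,1]>.08)&(W[...,1]<.36)
    m=box&(W[...,2]>.125)&(W[...,2]<.17)&(hsv[...,1]>70)&(hsv[...,0]>5)&(hsv[...,0]<28)
    p=W[m]; rect=cv2.minAreaRect((p[:,:2]*1000).astype(np.float32)); print(n,len(p),rect,p.min(0),p.max(0))
    g=box&(hsv[...,0]>35)&(hsv[...,0]<75)&(hsv[...,1]>120)
    P=W[g]; lab=cv2.kmeans(P.astype(np.float32),2,None,(3,50,1e-5),5,cv2.KMEANS_PP_CENTERS)[2]; print(lab)
    # red in-plane
    red=(s['img'][...,2]>110)&(hsv[...,1]>180)&(W[...,2]>.16)&(W[...,2]<.2)&(W[...,0]<.48)
    rp=W[red]; r_=cv2.minAreaRect((rp[:,:2]*1000).astype(np.float32)); print('red',r_,rp.mean(0))
E
```

```text
top 464 ((571.7493896484375, 223.87246704101562), (171.18946838378906, 56.60029983520508), 65.83570861816406) [0.51345055 0.13882476 0.12508188] [0.63053396 0.31045778 0.16687176]
[[0.57545644 0.23675801 0.14155427]
 [0.58833045 0.26433823 0.14726377]]
red ((435.58917236328125, 273.7790222167969), (40.35370635986328, 33.527801513671875), 63.71622848510742) [0.43562542 0.27452597 0.180306  ]
side 856 ((572.3837890625, 226.66256713867188), (173.01988220214844, 56.06444549560547), 65.48410034179688) [0.51442363 0.13890893 0.12510849] [0.62914964 0.31410354 0.16335552]
[[0.5764985  0.2410782  0.1405257 ]
 [0.59067535 0.27297017 0.14634815]]
red ((438.0669250488281, 277.7540283203125), (36.94100570678711, 31.503894805908203), 64.45903015136719) [0.43815143 0.27861991 0.17972809]
```

```bash
python3 - <<'E'
from h import *
s=r.get_state();R,_=cv2.Rodrigues(s['eef_rot']);print(R.round(3)); z=R[:,2];print('jaw deg',np.degrees(np.arctan2(z[1],z[0])))
a=dict(np.load('pics/top0.npz'));W=world(a)
for v,u in [(210,50),(210,85),(235,50),(90,40)]:print(u,v,W[v,u])
E
```

```text
[[ 0.953 -0.     0.303]
 [-0.303 -0.001  0.953]
 [-0.    -1.    -0.001]]
jaw deg 72.36736466291455
50 210 [0.52883276 0.59456041 0.30867773]
85 210 [0.51749504 0.50821542 0.30899883]
50 235 [0.53833492 0.68522169 0.0836876 ]
40 90 [0.87449724 0.62519195 0.31586587]
```

Emit:
move_arm(plan=[0.5, 1.1, -3.4, 0, 0, 0, -0.0845, 0.5, 1.1, -3.4, 0, 0, 0, -0.0845, 0.5, 1.1, -3.4, 0, 0, 0, -0.0845, 0.5, 1.1, -3.4, 0, 0, 0, -0.0845, 0.5, 1.1, -3.4, 0, 0, 0, -0.0845, 0.5, 1.1, -3.4, 0, 0, 0, -0.0845, 0.5, 1.1, -3.4, 0, 0, 0, -0.0845, 0.5, 1.1, -3.4, 0, 0, 0, -0.0845, 0.5, 1.1, -3.4, 0, 0, 0, -0.0845, 0.5, 1.1, -3.4, 0, 0, 0, -0.0845, 0.5, 1.1, -3.4, 0, 0, 0, -0.0845, 0.5, 1.1, -3.4, 0, 0, 0, -0.0845, 0.5, 1.1, -3.4, 0, 0, 0, -0.0845, 0.5, 1.1, -3.4, 0, 0, 0, -0.0845, 0.5, 1.1, -3.4, 0, 0, 0, -0.0845, 0.5, 1.1, -3.4, 0, 0, 0, -0.0845, 0.5, 1.1, -3.4, 0, 0, 0, -0.0845, 0.5, 1.1, -3.4, 0, 0, 0, -0.0845, 0.5, 1.1, -3.4, 0, 0, 0, -0.0845, 0.5, 1.1, -3.4, 0, 0, 0, -0.0845])

```text
clock: 1.77
eef_pos: [0.4244, -0.0386, 0.4047]
eef_rot: [-0.973, 1.519, -1.52]
force: [0.9, -0.2, -0.2]
opening: 0.0427
```

Emit:
move_arm(plan=[0.5, 0, 0, -3.0, 0, 0, 0, 0.5, 0, 0, -3.5, 0, 0, 0, 0.5, 0, 0, -3.5, 0, 0, 0, 0.5, 0, 0, -3.5, 0, 0, 0, 0.5, 0, 0, -3.0, 0, 0, 0, 0.5, 0, 0, -2.0, 0, 0, 0, 0.5, 0, 0, -1.2, 0, 0, 0, 0.5, 0, 0, 0, 0, 0, 0])

```text
clock: 2.43
eef_pos: [0.4239, -0.0366, 0.2054]
eef_rot: [-0.979, 1.519, -1.515]
force: [0.0, -0.3, 0.3]
opening: 0.0425
```

```bash
cat >> h.py <<'E'
O=np.array([.5493,.1754]);th=np.radians(65.6);U=np.array([np.cos(th),np.sin(th)]);V=np.array([-U[1],U[0]])
def disp(p): d=np.array(p)[...,:2]-O; return np.stack([d@U,d@V],-1)*1000
def fitbowl(s,c0,zlo=.078,zhi=.092):
    from scipy.optimize import least_squares
    W=world(s);hs=cv2.cvtColor(s['img'],cv2.COLOR_BGR2HSV)
    m=(W[...,2]>zlo)&(W[...,2]<zhi)&(np.abs(np.hypot(W[...,0]-c0[0],W[...,1]-c0[1])-.06)<.025)&(hs[...,2]>70)
    p=W[m]
    f=lambda q:np.hypot(p[:,0]-q[0],p[:,1]-q[1])-.0584
    q=least_squares(f,[*c0],loss='soft_l1',f_scale=.003).x
    return q,len(p)
def stat():
    s=r.get_state();R,_=cv2.Rodrigues(s['eef_rot']);z=R[:,2]
    print('t',s['clock'],'tcp',s['eef_pos'].round(4),'disp',disp(s['eef_pos']).round(1),'jaw',np.degrees(np.arctan2(z[1],z[0])).round(1),'ydir',R[:,1].round(3),'F',s['force'].round(1),'op',round(s['opening'],4),'q',s['joints'].round(2))
E
cat > look.py <<'E'
import sys
from h import *
t=sys.argv[1];c0=[float(sys.argv[2]),float(sys.argv[3])]
stat();a=snap('top','top%s.png'%t);b=snap('side','side%s.png'%t)
for s in(a,b):
    q,n=fitbowl(s,c0);print('bowl',q.round(4),n,disp(q).round(1))
u=proj(b,[[*c0,.06]])[0].astype(int);x0=max(0,u[0]-110);y0=max(0,u[1]-100)
c=cv2.resize(b['img'][y0:y0+190,x0:x0+250],None,fx=3,fy=3,interpolation=cv2.INTER_CUBIC);cv2.imwrite('pics/cs%s.png'%t,c);print(x0,y0)
E
python3 look.py 1 .4615 .0455
```

```text
t 2.4333 tcp [ 0.4239 -0.0366  0.2054] disp [-244.9   26.6] jaw -24.5 ydir [-0.004  0.001 -1.   ] F [ 0.  -0.3  0.3] op 0.0425 q [-0.15 -0.33  2.18  0.    1.29  0.28]
bowl [0.4608 0.043 ] 248 [-157.1   25.9]
bowl [0.4624 0.0475] 430 [-152.4   26.3]
194 109
```

View pics/cs1.png

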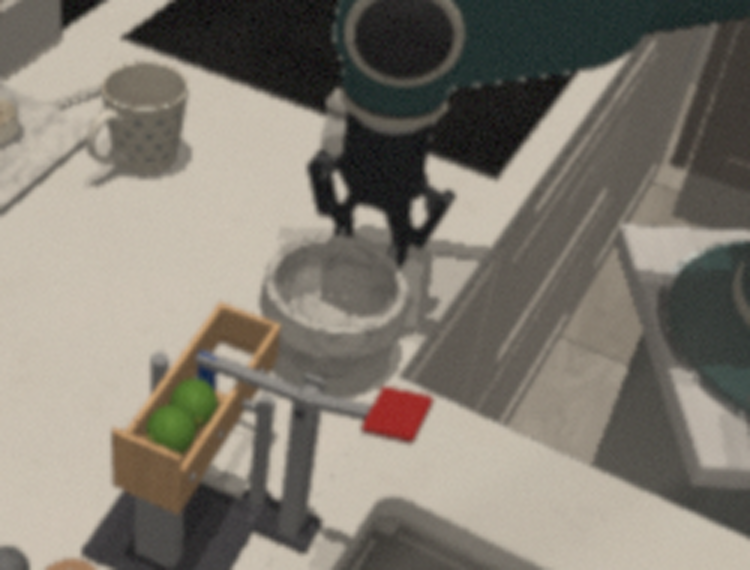

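View pics/top1.png

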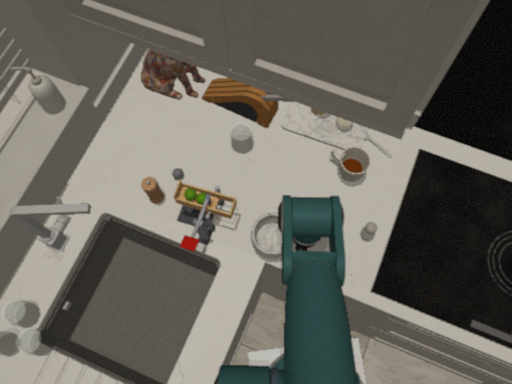

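Emit:
move_arm(plan=[0.5, 0.41, 0.91, 0, 0, 0, 0, 0.5, 0.41, 0.91, 0, 0, 0, 0, 0.5, 0.43, 0.6, 0, 0, 0, 0, 0.5, 0.43, 0.6, 0, 0, 0, 0, 0.5, 0.43, 0.6, 0, 0, 0, 0, 0.5, 0.43, 0.6, 0, 0, 0, 0, 0.5, 0.43, 0.6, 0, 0, 0, 0, 0.5, 0.43, 0.6, 0, 0, 0, 0, 0.5, 0.43, 0.6, 0, 0, 0, 0])

```text
clock: 3.28
eef_pos: [0.4634, 0.0244, 0.2084]
eef_rot: [-0.976, 1.515, -1.517]
force: [-3.6, -5.0, 3.7]
opening: 0.0428
```

```bash
python3 look.py 2 .483 .073
```

```text
t 3.2833 tcp [0.4634 0.0244 0.2084] disp [-173.    15.8] jaw -24.4 ydir [ 0.001 -0.001 -1.   ] F [-3.6 -5.   3.7] op 0.0428 q [-0.   -0.23  2.1  -0.    1.27  0.42]
bowl [0.4938 0.0858] 191 [-104.5   13.6]
bowl [0.4952 0.0908] 366 [-99.4  14.4]
186 116
```

View pics/cs2.png

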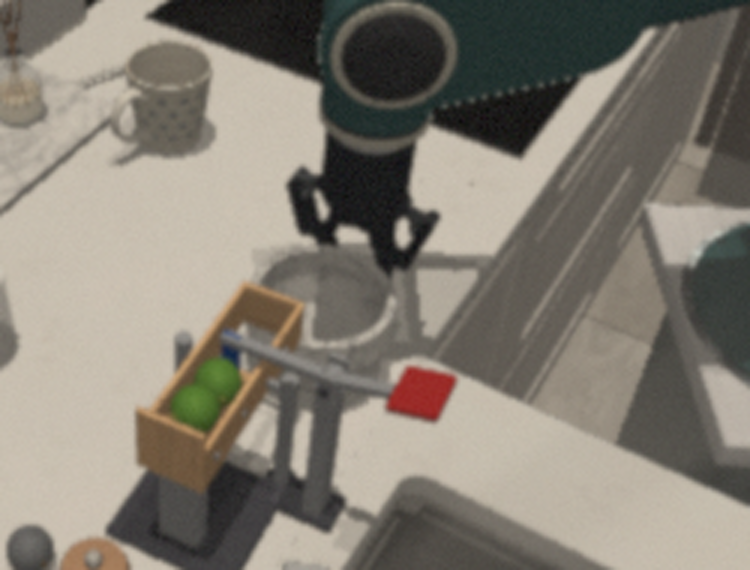

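Emit:
move_arm(plan=[0.5, 0.47, 0.67, 0, 0, 0, 0, 0.5, 0.47, 0.67, 0, 0, 0, 0, 0.5, 0.47, 0.67, 0, 0, 0, 0, 0.5, 0.47, 0.67, 0, 0, 0, 0, 0.5, 0.47, 0.67, 0, 0, 0, 0, 0.5, 0.47, 0.67, 0, 0, 0, 0, 0.5, 0.47, 0.67, 0, 0, 0, 0, 0.5, 0.47, 0.67, 0, 0, 0, 0])

```text
clock: 4.05
eef_pos: [0.5007, 0.0776, 0.2079]
eef_rot: [-0.977, 1.516, -1.517]
force: [-3.6, -4.5, 3.8]
opening: 0.0429
```

```bash
python3 look.py 3 .532 .14
```

```text
t 4.05 tcp [0.5007 0.0776 0.2079] disp [-109.1    3.8] jaw -24.5 ydir [-0. -0. -1.] F [-3.6 -4.5  3.8] op 0.0429 q [ 0.1  -0.13  2.01 -0.    1.26  0.53]
bowl [0.5305 0.1392] 144 [-40.8   2.1]
bowl [0.5333 0.1439] 253 [-35.3   1.5]
167 134
```

View pics/cs3.png

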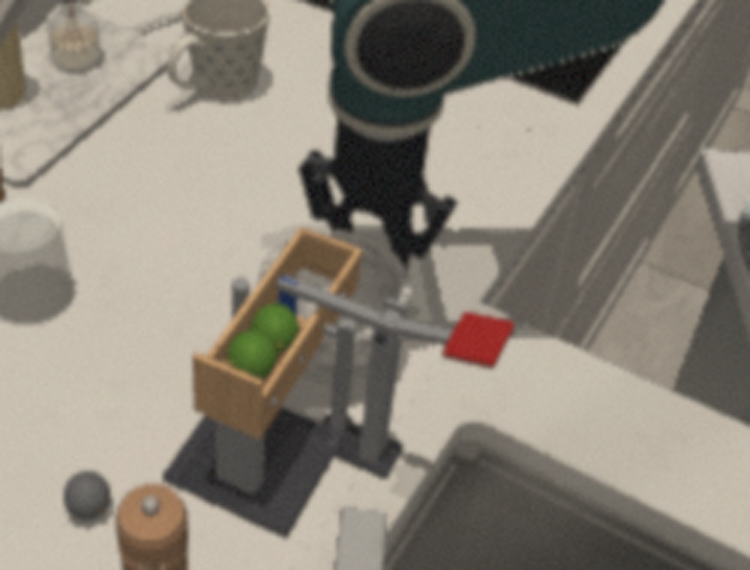

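Emit:
move_arm(plan=[0.5, 0.25, 0.4, 0, 0, 0, 0, 0.5, 0.25, 0.4, 0, 0, 0, 0, 0.5, 0.25, 0.4, 0, 0, 0, 0, 0.5, 0, 0, 0, 0, 0, 0])

```text
clock: 4.48
eef_pos: [0.5082, 0.0896, 0.2077]
eef_rot: [-0.976, 1.516, -1.516]
force: [0.4, 0.1, -0.2]
opening: 0.0424
```

Emit:
move_arm(plan=[0.5, 0.06, 0.14, 0, 0, 0, 0, 0.5, 0.06, 0.14, 0, 0, 0, 0])

```text
clock: 4.65
eef_pos: [0.5091, 0.0919, 0.2077]
eef_rot: [-0.976, 1.516, -1.517]
force: [-1.4, -3.3, 1.5]
opening: 0.0429
```

Emit:
move_arm(plan=[0.5, 0.08, 0.18, 0, 0, 0, 0])

```text
clock: 4.73
eef_pos: [0.5099, 0.0936, 0.2077]
eef_rot: [-0.976, 1.516, -1.517]
force: [-1.9, -7.7, 1.1]
opening: 0.0425
```

Emit:
move_arm(plan=[0.5, 0.06, 0.14, 0, 0, 0, 0])

```text
clock: 4.82
eef_pos: [0.5105, 0.0948, 0.2077]
eef_rot: [-0.977, 1.516, -1.518]
force: [-4.9, -15.9, 3.7]
opening: 0.0428
```

```bash
python3 look.py 4 .540 .155
```

```text
t 4.8167 tcp [0.5105 0.0948 0.2077] disp [-89.5   2.1] jaw -24.5 ydir [-0.    -0.002 -1.   ] F [ -4.9 -15.9   3.7] op 0.0428 q [ 0.13 -0.1   1.99 -0.    1.25  0.56]
bowl [0.5399 0.1557] 107 [-21.9   0.5]
bowl [0.5419 0.161 ] 230 [-16.2   0.8]
164 138
```

View pics/cs4.png

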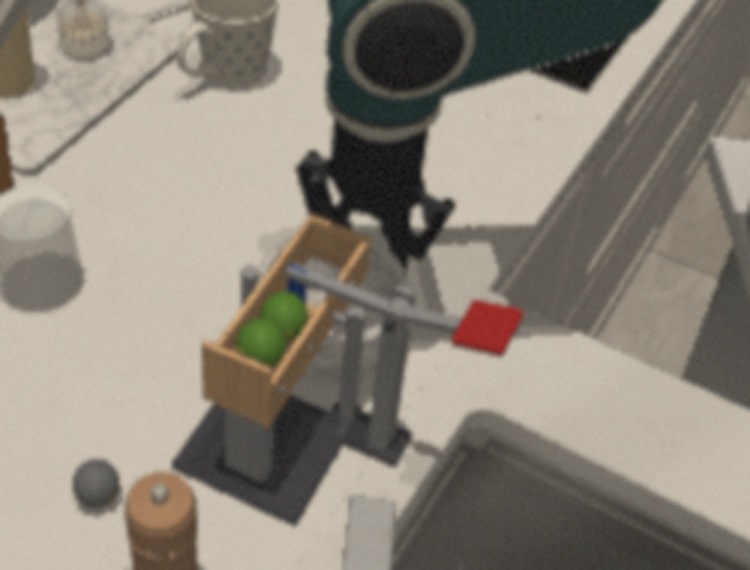

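The force rose to 16 N on contact and the bowl fit gives about (-19, 0.6) mm in the dispenser frame, against -22, 0 for home. The bowl is resting on the legs, so I back straight off.

Emit:
move_arm(plan=[0.5, -0.2, -0.45, 0, 0, 0, 0, 0.5, -0.6, -1.3, 0, 0, 0, 0, 0.5, -0.8, -1.8, 0, 0, 0, 0, 0.5, -0.8, -1.8, 0, 0, 0, 0, 0.3, -0.8, -1.8, 0, 0, 0, 0, 0, 0, 0, 3, 0, 0, 0, 0, 0, 0, 4, 0, 0, 0, 0, 0, 0, 4, 0, 0, 0, 0, 0, 0, 4, 0, 0, 0, 0, 0, 0, 3, 0, 0, 0, 0, 0, 0, 1, 0, 0, 0])

```text
clock: 5.83
eef_pos: [0.478, 0.023, 0.403]
eef_rot: [-0.97, 1.512, -1.518]
force: [1.4, -0.2, 1.3]
opening: 0.0001
```

```bash
python3 look.py 5 .540 .155; python3 - <<'E'
from h import *
for f in('top5','side5'):
    s=dict(np.load('pics/%s.npz'%f));W=world(s);hsv=cv2.cvtColor(s['img'],cv2.COLOR_BGR2HSV)
    red=(s['img'][...,2]>110)&(hsv[...,1]>180)&(W[...,2]>.14)&(W[...,2]<.2)&(W[...,0]<.48)&(W[...,1]<.35)
    print(W[red].mean(0),disp(W[red].mean(0)))
E
```

```text
t 5.8333 tcp [0.478 0.023 0.403] disp [-168.3    2. ] jaw -24.5 ydir [ 0.006  0.    -1.   ] F [ 1.4 -0.2  1.3] op 0.0001 q [-0.01 -0.32  1.85  0.    1.61  0.42]
bowl [0.5403 0.1556] 303 [-21.7  -0. ]
bowl [0.5423 0.161 ] 210 [-16.    0.4]
164 138
[0.43570112 0.27446763 0.1798667 ] [ 43.29106916 144.37792251]
[0.43789333 0.27839448 0.17983237] [ 47.77280459 144.00370997]
```

View pics/cs5.png

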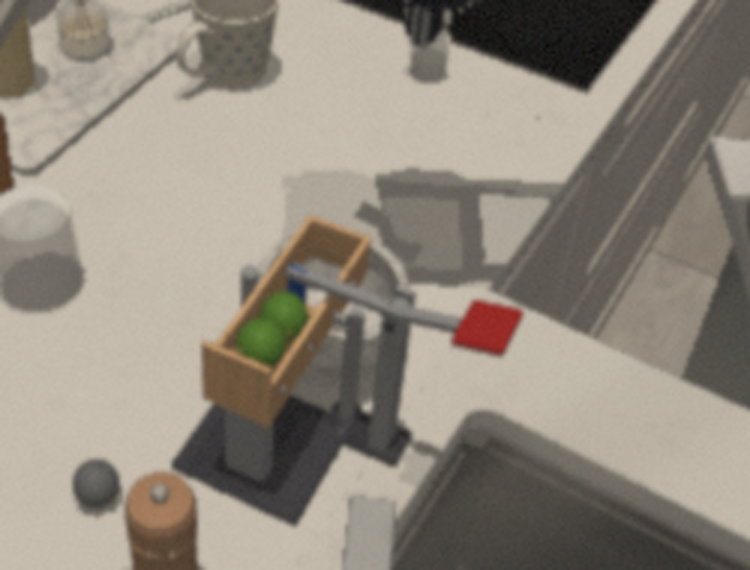

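View pics/top5.png

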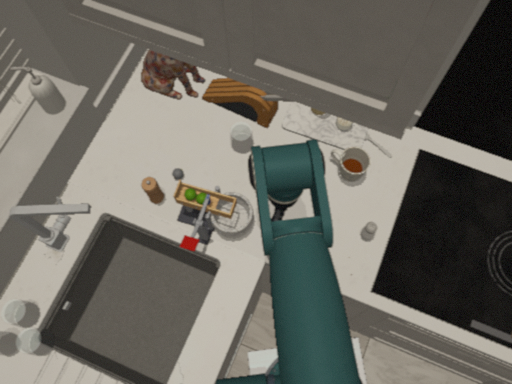

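Emit:
move_arm(plan=[0, -0.51, 3.17, 0, 0, 0, 0, 0, -0.51, 3.17, 0, 0, 0, 0, 0, -0.51, 3.17, 0, 0, 0, 0, 0, -0.51, 3.17, 0, 0, 0, 0, 0, -0.51, 3.17, 0, 0, 0, 0, 0, -0.51, 3.17, 0, 0, 0, 0, 0, -0.51, 3.17, 0, 0, 0, 0, 0, -0.51, 3.17, 0, 0, 0, 0, 0, 0, 0, -1, 0, 0, 0, 0, 0, 0, -1, 0, 0, 0, 0, 0, 0, 0, 0, 0, 0])

```text
clock: 6.85
eef_pos: [0.4375, 0.2766, 0.3739]
eef_rot: [-0.981, 1.517, -1.517]
force: [0.9, -0.5, -1.3]
opening: 0.0001
```

```bash
python3 - <<'E'
from h import *
stat();b=snap('side','side6.png')
cv2.imwrite('pics/c6.png',cv2.resize(b['img'][130:320,190:440],None,fx=3,fy=3,interpolation=cv2.INTER_CUBIC))
E
```

```text
t 6.85 tcp [0.4375 0.2766 0.3739] disp [ 46.  143.7] jaw -24.4 ydir [-0.004 -0.002 -1.   ] F [ 0.9 -0.5 -1.3] op 0.0001 q [ 0.51 -0.22  1.82 -0.    1.55  0.94]
```

View pics/c6.png

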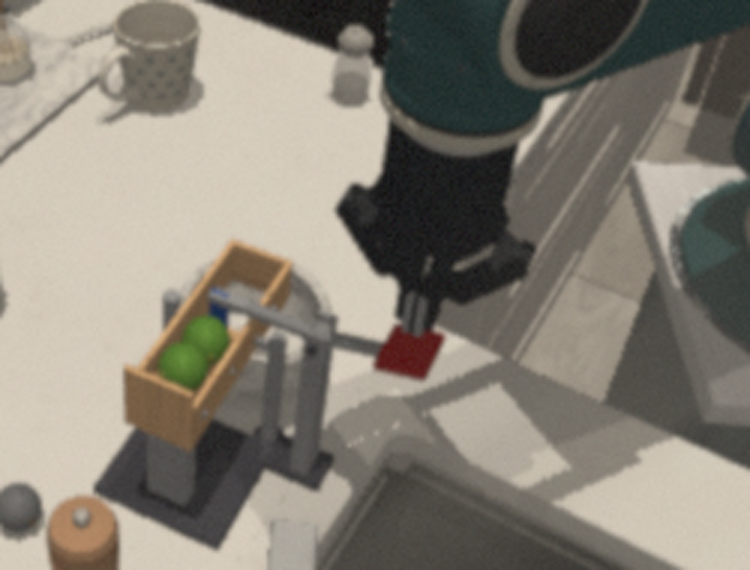

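Emit:
move_arm(plan=[0, 0, 0, 0, 0, 0, 0.112, 0, 0, 0, 0, 0, 0, 0.112, 0, 0, 0, 0, 0, 0, 0.112, 0, 0, 0, 0, 0, 0, 0.112, 0, 0, 0, 0, 0, 0, 0.112, 0, 0, 0, 0, 0, 0, 0.112, 0, 0, 0, 0, 0, 0, 0.112, 0, 0, 0, 0, 0, 0, 0.112, 0, 0, 0, 0, 0, 0, 0.112, 0, 0, 0, 0, 0, 0, 0.112, 0, 0, 0, 0, 0, 0, 0.112, 0, 0, 0, 0, 0, 0, 0.112, 0, 0, 0, 0, 0, 0, 0.112, 0, 0, 0, 0, 0, 0, 0.112, 0, 0, 0, 0, 0, 0, 0])

```text
clock: 8.15
eef_pos: [0.438, 0.2761, 0.3777]
eef_rot: [-1.545, 0.334, -0.334]
force: [-0.2, -0.4, 0.0]
opening: 0.0
```

Emit:
move_arm(plan=[0, 0, 0, -0.8, 0, 0, 0, 0, 0, 0, -0.8, 0, 0, 0, 0, 0, 0, -0.5, 0, 0, 0, 0, 0, 0, -0.5, 0, 0, 0])

```text
clock: 8.48
eef_pos: [0.4376, 0.277, 0.3507]
eef_rot: [-1.545, 0.339, -0.338]
force: [-1.8, -0.5, 3.8]
opening: -0.0003
```

```bash
python3 - <<'E'
from h import *
stat();b=snap('side','side7.png')
cv2.imwrite('pics/c7.png',cv2.resize(b['img'][130:320,190:440],None,fx=3,fy=3,interpolation=cv2.INTER_CUBIC))
E
```

```text
t 8.4833 tcp [0.4376 0.277  0.3507] disp [ 46.4 143.6] jaw 65.3 ydir [-0.001 -0.    -1.   ] F [-1.8 -0.5  3.8] op -0.0003 q [ 0.51 -0.21  1.85  0.    1.51 -0.62]
```

View pics/c7.png

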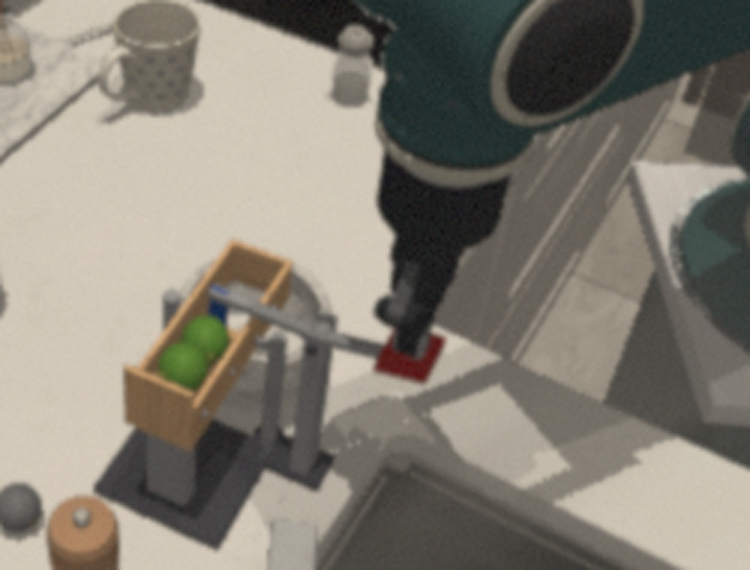

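Emit:
move_arm(plan=[0, -0.05, 0.02, -0.7, 0, 0, 0, 0, -0.05, 0.02, -0.8, 0, 0, 0, 0, -0.05, 0.02, -0.8, 0, 0, 0, 0, 0, 0, -0.5, 0, 0, 0])

```text
clock: 8.87
eef_pos: [0.4362, 0.2779, 0.3233]
eef_rot: [-1.544, 0.337, -0.338]
force: [0.8, 1.9, 5.6]
opening: -0.0003
```

Emit:
move_arm(plan=[0, 0, 0, -0.3, 0, 0, 0])

```text
clock: 8.95
eef_pos: [0.4363, 0.2779, 0.3205]
eef_rot: [-1.544, 0.337, -0.338]
force: [2.3, 1.0, 5.7]
opening: 0.0
```

Emit:
move_arm(plan=[0, 0, 0, -0.2, 0, 0, 0])

```text
clock: 9.03
eef_pos: [0.4364, 0.2778, 0.3188]
eef_rot: [-1.544, 0.336, -0.338]
force: [2.7, 0.1, 6.7]
opening: 0.0001
```

Emit:
move_arm(plan=[0, 0, 0, -0.15, 0, 0, 0])

```text
clock: 9.12
eef_pos: [0.4365, 0.2778, 0.3176]
eef_rot: [-1.544, 0.336, -0.339]
force: [1.3, 0.0, 14.5]
opening: 0.0001
```

Emit:
move_arm(plan=[0, 0, 0, -0.1, 0, 0, 0])

```text
clock: 9.2
eef_pos: [0.4365, 0.2778, 0.3174]
eef_rot: [-1.543, 0.336, -0.339]
force: [-2.8, -2.6, 18.9]
opening: -0.0
```

```bash
python3 - <<'E'
from h import *
stat();b=snap('side','side8.png')
cv2.imwrite('pics/c8.png',cv2.resize(b['img'][130:320,190:440],None,fx=3,fy=3,interpolation=cv2.INTER_CUBIC))
E
```

```text
t 9.2 tcp [0.4365 0.2778 0.3174] disp [ 46.7 145. ] jaw 65.3 ydir [ 0.002  0.001 -1.   ] F [-2.8 -2.6 18.9] op -0.0 q [ 0.52 -0.2   1.89 -0.    1.45 -0.62]
```

View pics/c8.png

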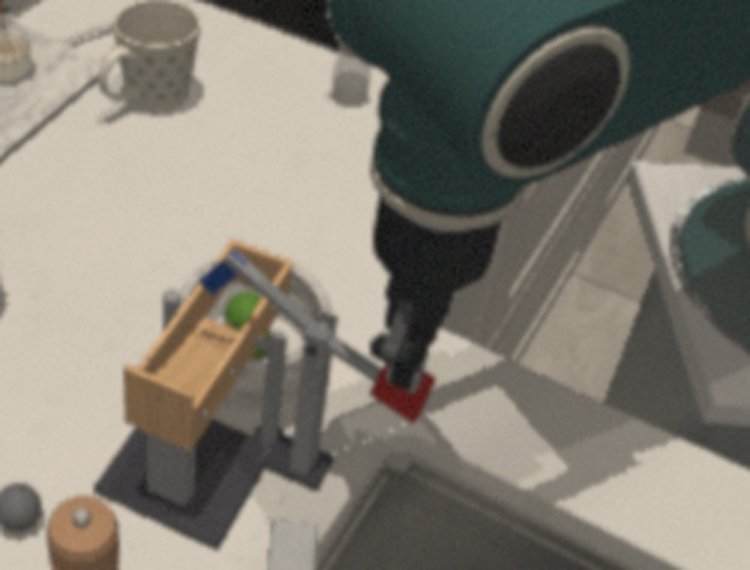

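At the stop (19 N) the gate is up and the limes are dropping. I hold for 1.7 s.

Emit:
move_arm(plan=[0, 0, 0, 0, 0, 0, 0, 0, 0, 0, 0, 0, 0, 0, 0, 0, 0, 0, 0, 0, 0, 0, 0, 0, 0, 0, 0, 0, 0, 0, 0, 0, 0, 0, 0, 0, 0, 0, 0, 0, 0, 0, 0, 0, 0, 0, 0, 0, 0, 0, 0, 0, 0, 0, 0, 0, 0, 0, 0, 0, 0, 0, 0, 0, 0, 0, 0, 0, 0, 0, 0, 0, 0, 0, 0, 0, 0, 0, 0, 0, 0, 0, 0, 0, 0, 0, 0, 0, 0, 0, 0, 0, 0, 0, 0, 0, 0, 0, 0, 0, 0, 0, 0, 0, 0, 0, 0, 0, 0, 0, 0, 0, 0, 0, 0, 0, 0, 0, 0, 0, 0, 0, 0, 0, 0, 0, 0, 0, 0, 0, 0, 0, 0, 0, 0, 0, 0, 0, 0, 0])

```text
clock: 10.92
eef_pos: [0.4365, 0.2778, 0.3176]
eef_rot: [-1.543, 0.336, -0.339]
force: [-1.9, -2.6, 13.9]
opening: 0.0001
```

```bash
python3 - <<'E'
from h import *
stat();b=snap('side','side9.png');a=snap('top','top9.png')
c=[cv2.resize(b['img'][130:320,190:440],(500,380),interpolation=cv2.INTER_CUBIC),cv2.resize(a['img'][160:280,140:235],(300,380),interpolation=cv2.INTER_CUBIC)]
cv2.imwrite('pics/c9.png',np.hstack(c))
E
```

```text
t 10.9167 tcp [0.4365 0.2778 0.3176] disp [ 46.7 145. ] jaw 65.3 ydir [ 0.002  0.001 -1.   ] F [-1.9 -2.6 13.9] op 0.0001 q [ 0.52 -0.2   1.89 -0.    1.45 -0.62]
```

View pics/c9.png

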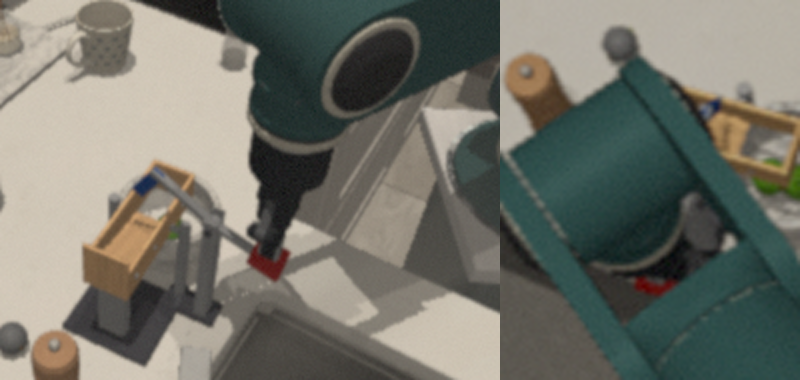

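```bash
python3 - <<'E'
from h import *
a=dict(np.load('pics/top9.npz'))
cv2.imwrite('pics/c10.png',cv2.resize(a['img'][150:260,170:280],(700,600)[:1]*1+(600,),interpolation=cv2.INTER_CUBIC))
W=world(a);hsv=cv2.cvtColor(a['img'],cv2.COLOR_BGR2HSV);g=((hsv[...,0]>35)&(hsv[...,0]<75)&(hsv[...,1]>120)).astype(np.uint8)
n,l,st,c=cv2.connectedComponentsWithStats(g)
for i in range(1,n):
    if st[i,4]>20: print(st[i],np.nanmedian(W[l==i],0),disp(np.nanmedian(W[l==i],0)))
E
```

```text
[230 212  10  11  75] [0.5320694  0.14583374 0.0472088 ] [-34.04354794   3.4776721 ]
[220 216   8   5  22] [0.52872173 0.17990283 0.06296444] [-4.40031882 20.60043962]
```

View pics/c10.png

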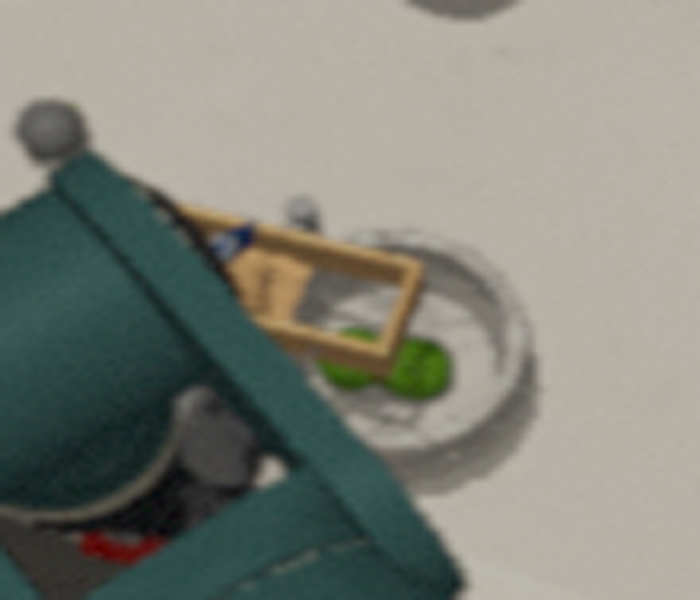

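Both limes lie in the bowl (top view near (235,217) and (224,217)) and the lane is empty. Now I release by lifting straight up, following the paddle at a moderate speed.

Emit:
move_arm(plan=[0, 0, 0, 0.5, 0, 0, 0, 0, 0.05, -0.02, 0.8, 0, 0, 0, 0, 0.05, -0.02, 0.8, 0, 0, 0, 0, 0.05, -0.02, 0.8, 0, 0, 0, 0, 0, 0, 0.8, 0, 0, 0, 0, 0, 0, 1, 0, 0, 0, 0, 0, 0, 2, 0, 0, 0, 0, 0, 0, 3, 0, 0, 0, 0, -1, 0, 1, 0, 0, 0, 0, -1, 0, 0, 0, 0, 0, 0, -1, -2, 0, 0, 0, 0, 0, -1, -3, 0, 0, 0, 0, 0, -1, -3, 0, 0, 0, 0, 0, 0, -3, 0, 0, 0, 0, 0, 0, 0, 0, 0, 0, 0, 0, 0, 0, 0, 0, 0])

```text
schema error: expected a multiple of 7 numbers
```

```bash
python3 look.py 11 .540 .155; python3 - <<'E'
from h import *
for f in('top11','side11'):
    s=dict(np.load('pics/%s.npz'%f));W=world(s);hsv=cv2.cvtColor(s['img'],cv2.COLOR_BGR2HSV)
    red=(s['img'][...,2]>90)&(hsv[...,1]>180)&(W[...,2]>.1)&(W[...,2]<.2)&(W[...,0]<.48)&(W[...,1]<.35)
    print(red.sum(),W[red].mean(0))
E
```

```text
t 11.0167 tcp [0.4365 0.2778 0.3176] disp [ 46.7 145. ] jaw 65.3 ydir [ 0.002  0.001 -1.   ] F [-0.8 -1.8 13.3] op 0.0 q [ 0.52 -0.2   1.89 -0.    1.45 -0.62]
bowl [0.5404 0.1551] 223 [-22.2  -0.3]
bowl [0.5418 0.1608] 207 [-16.4   0.8]
164 138
4 [0.42749898 0.28690564 0.13700568]
10 [0.39491618 0.12559924 0.14113723]
```

View pics/cs11.png

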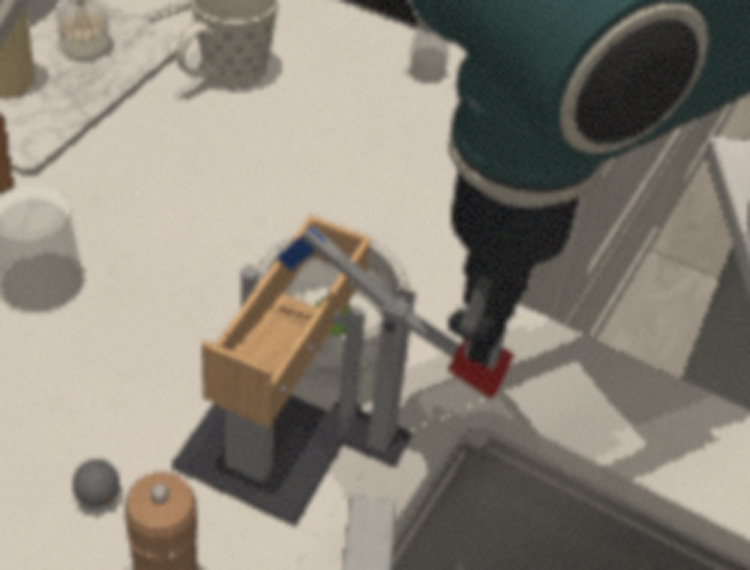

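View pics/top11.png

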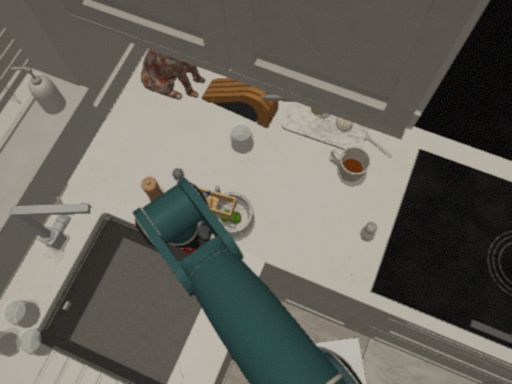

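The plan had the wrong count of numbers and was refused, so nothing moved. I resend it in a simpler form.

Emit:
move_arm(plan=[0, 0, 0, 0.5, 0, 0, 0, 0, 0.05, -0.02, 0.8, 0, 0, 0, 0, 0.05, -0.02, 0.8, 0, 0, 0, 0, 0.05, -0.02, 0.8, 0, 0, 0, 0, 0, 0, 0.8, 0, 0, 0, 0, 0, 0, 1, 0, 0, 0, 0, 0, 0, 2, 0, 0, 0, 0, 0, 0, 3, 0, 0, 0, 0, 0, 0, 3, 0, 0, 0, 0, 0, -2, 0, 0, 0, 0, 0, 0, -3, 0, 0, 0, 0, 0, 0, -3, 0, 0, 0, 0, 0, 0, -3, 0, 0, 0, 0, 0, 0, -3, 0, 0, 0, 0, 0, 0, -3, 0, 0, 0, 0, 0, 0, -1, 0, 0, 0, 0, 0, 0, 0, 0, 0, 0, 0])

```text
clock: 12.53
eef_pos: [0.4376, 0.0955, 0.4436]
eef_rot: [-1.544, 0.339, -0.34]
force: [-0.4, 0.3, 0.0]
opening: 0.0001
```

```bash
python3 look.py 12 .540 .155; python3 - <<'E'
from h import *
for f in('top12','side12'):
    s=dict(np.load('pics/%s.npz'%f));W=world(s);hsv=cv2.cvtColor(s['img'],cv2.COLOR_BGR2HSV)
    red=(s['img'][...,2]>90)&(hsv[...,1]>180)&(W[...,2]>.1)&(W[...,2]<.2)&(W[...,0]<.48)&(W[...,1]<.35)&(W[...,1]>.2)
    print(red.sum(),W[red].mean(0))
E
```

```text
t 12.5333 tcp [0.4376 0.0955 0.4436] disp [-118.9   68.7] jaw 65.2 ydir [ 0. -0. -1.] F [-0.4  0.3  0. ] op 0.0001 q [ 0.16 -0.4   1.84 -0.    1.7  -0.98]
bowl [0.5404 0.1552] 124 [-22.1  -0.2]
bowl [0.5419 0.1607] 213 [-16.4   0.7]
164 138
166 [0.43561222 0.27439327 0.17999785]
214 [0.43768034 0.27804848 0.17977189]
```

View pics/cs12.png

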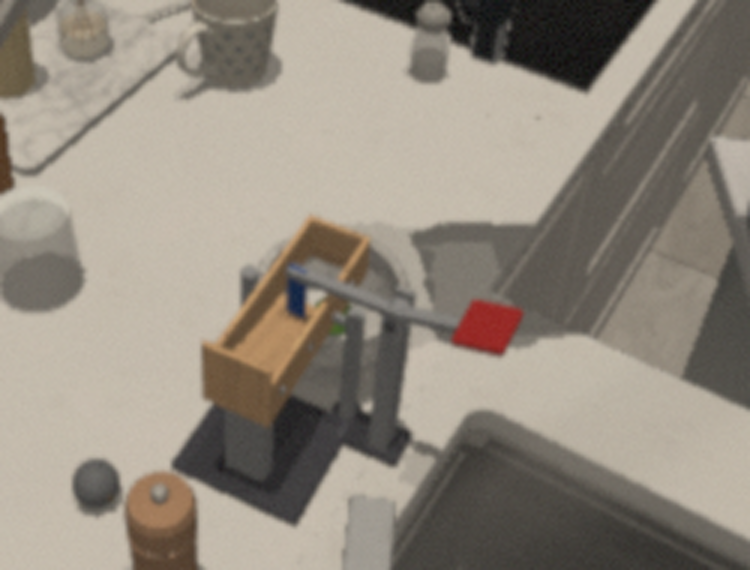

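View pics/top12.png

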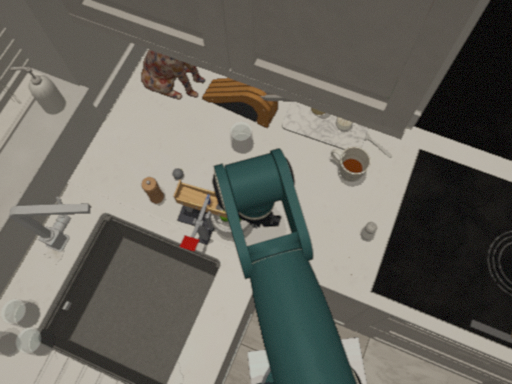

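The gate is shut at crop (297,292), the paddle is back at its rest height, the limes are in the bowl, and the bystanders have not moved. The robot is clear and reads about 0 N, so I hand in.

```bash
python3 -c "
from h import *
print(order.hand_in())"
```

```text
the job is handed in; nothing more can be done
None
```

The job is done and handed in at about 12.6 s on the robot's clock, against the 51 s limit; hand-in reported no verdict.

**What I did:** I pushed the bowl with half-open fingertips until it met both front legs, where the force rose to about 16.6 N. I then pressed the paddle to its stop with closed fingertips, which peaked at about 19 N. I held it there about 2 s while both limes rolled into the bowl, then let go and moved clear.

**Last checks:**
- **Bowl:** the top camera put it at x -22.1, y -0.2 mm in the dispenser frame, against a home of -22, 0. It had not moved since I backed off.
- **Limes:** both showed in the bowl and the lane was empty in the view taken just before I let go. In the last views the arm and the lane hid most of the bowl, with only some green still showing.
- **Gate and paddle:** the gate is down, and the paddle is back at its rest height of 0.180 m.
- **Bystanders:** the mug, pepper pot and mill look unmoved.
- **Robot:** it was touching nothing, with a force reading near 0 N.

**Disagreements and slips:**
- The side camera placed the bowl about 6 mm farther uphill than the top camera, at x -16.4. It had been about 5 mm off in the same direction from the start, so I put it down to calibration and the lane and legs hiding part of the rim.
- One move call was refused for a wrong count of numbers; nothing moved, and I resent it corrected.

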